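# Close up the woven craft box

## Task

Close up the blue woven craft box without grasping or lifting anything: with the fingertips push both of its bead drawers fully home, then, last of all, push its open lid over until it lies shut. Leave the box standing in its place and the little paint pots inside it, and do not disturb the cups, paint tin, glue jar and brush around it.

Things in the scene. Friction and masses are not known exactly. Their poses are not given: they have to be found in the camera images.
- box: Light-blue woven box, 130 deep (x) x 240 wide (y) x 95 mm tall without its lid, about 3 kg, loose on the table (a push of more than about 12 N can slide it). Origin: centre of its underside. Its x axis points from its front (drawer side, towards the robot) to its back (hinge side), y to its left, z up; the front face is at x = -65 mm. The lower half of the front holds two lilac drawers side by side, the open upper compartment holds two little paint pots.
- drawer_left (a joint): How far the left (+y of the box) lilac drawer stands out, in m; 0 is fully home (a hard stop, front flush), at most 0.06. Moves along the box's x axis with 1.5 N of friction, does not spring back. Its front is 109 mm wide, from 8 to 50 mm above the table.
- drawer_right (a joint): The same for the right (-y) lilac drawer.
- knob_left (a point): Centre of the flat outer face of the left drawer's round wooden knob: 24 mm across, face 32 mm in front of the drawer front and 34 mm above the table, 58 mm to the left of the box's middle. It moves with the drawer; axes as the box's.
- knob_right (a point): The same for the right drawer, 58 mm to the right of the box's middle.
- lid (a joint): Opening angle of the lid, rad; 0 is shut (flat on the rim, a hard stop), pi/2 upright, above that leaning back; at most 1.9. The hinge is stiff: the lid stays where it is left and needs about 1 to 3 N at its far part to move.
- lid_hinge (a point): Middle of the hinge line, which runs along the box's y at the top of its back wall: 65 mm behind the box's middle, 95 mm above the table. Turns with the lid.
- lid_edge (a point): Middle of the lid's free edge, at its outer face (the decorated one that is on top when shut and faces the back when open). The lid is a flat stiff panel 130 mm from hinge to edge, 240 mm wide, 12 mm thick, blue plaited rim, white paper with flowers; its inner face passes through the hinge line. When shut its top is 107 mm above the table.
- pot_red: Little red paint pot with a white cap, 36 mm across, 30 mm tall, loose inside the box's upper compartment, whose floor is 58 mm above the table. Origin: centre of its underside. Stays inside.
- pot_yellow: The same, yellow.
- paint_tin: Blue paint tin, 84 mm across, 75 mm tall, beside the box. Origin: centre of its underside. Leave alone.
- paper_cup: White paper cup, 70 mm across, 85 mm tall, beside the box. Origin: centre of its underside. Leave alone.
- dark_cup: Black cup, 66 mm across, 80 mm tall, further off. Origin: centre of its underside. Leave alone.
- glue: Glue jar with a yellow cap, 64 mm across, 130 mm tall, further off. Origin: centre of its underside. Leave alone.
- brush: Paint brush lying on the table, 190 mm long. Leave alone.
Things that resemble listed ones, but are neither listed nor needed, are in the scene too. Leave any black, pink or purple look-alike of the pot_yellow alone.

How it is judged:
By the outcome, as a careful person would: the job done as asked, in the order asked, and still so for the second after the job is handed in, with the robot touching nothing.
It also fails if it takes over 61 s, if anything falls off the work surface, if the arm or the gripper's body presses on something with over 40 N, if the wrist force passes 120 N, or if a joint passes its speed limit or range.

## Robot

A 7-joint arm with a two-finger parallel gripper is mounted at the origin on the work surface. World frame = base frame: x ahead of the robot, y to its left, z up, the work surface at z = 0. Lengths are in m, angles in degrees, forces in N, time in s.
With the tool pointing down it reaches from about 0.425 to 0.925 m from the base axis. Payload 6.8 kg.
Tool frame: the origin (TCP) lies at the very end of the fingers, on their centre line; the grasp point (between the pads) lies 19 mm behind it (env.grasp_offset is the distance from the TCP to the grasp point, in m); z points along the fingers, y is the line along which they close (so a half turn about z gives the same grasp; the last joint's range is limited). The gripper opens to 85 mm and grips with 20 to 120 N. Pads are 22 mm wide; open, the fingers measure 114 mm over their backs; the gripper's body (76 mm by 85 mm) begins 54 mm behind the grasp point. The pads swing forward as they close: fully open they stand 13 mm farther back than shut.
Start: joints at [60.842, 27.33, 1.283, 89.118, -0.659, 63.558, -4.761], TCP at [0.263, -0.622, 0.208] pointing down, gripper open.
Joint ranges: [-169.35, 169.35], [-19.33, 120.38], [-80.79, 83.38], [13.8, 139.57], [-78.32, 258.32], [9.67, 109.79], [-169.56, 169.56]. Speed limits (degrees/s): [136.94, 136.94, 180, 180, 180, 180, 180].

## Interface

Orientations are given as [roll, pitch, yaw] about the fixed x, y, z axes, in that order (R = Rz(yaw) Ry(pitch) Rx(roll)).
In Python, from station import env gives the robot as it stands.
- The arm moves only by the shell command python3 -m pendant 'ROWS' [OPENING] [FORCE]. ROWS is a JSON object of lists of equal length, an entry for each row: "travel": the shift along the tool's x, y, z each as a share of 4 cm, from -1 to 1, a list of three; "yaw": the turn about the tool's z as a share of 5 degrees, from -1 to 1. A call has 1 to 10 rows; each row shifts and turns the commanded pose from where the row before left it, along the tool's axes as they then stand; what a row does not reach is not made up. A row lasts 1/12 s, in which the tool goes at most 41.7 mm and 7.16 degrees, less where a joint would pass 70% of its speed; a pose out of reach is approached as far as the arm can. A call with a number of a shift or a turn outside -1 to 1 is refused whole. A call with a gripper value outside its range is refused whole. OPENING is the gripper command: -1 is shut, 1 is fully open, values between are in proportion, set as the call begins (- or left out, the last holds). The fingers move at their own pace and stop on an object; FORCE is the grip in N (left out, the last holds). Time passes only in rows, so rows that do not move let the fingers close. It gives the time, the measured TCP pose, the force, the opening and the grip force at its end, in the units of the state.
- env.get_state(): the state, without advancing time (a new reading comes with each control period).
- env.camera(name): name is "side" or "top" or "wrist"; returns (picture, depth): 480x640x3 uint8, red, green, blue; 480x640 float32, m along the optical axis (not along the pixel's ray), 0 where there is no reading.
- env.camera_model(name): a dict with "camera_matrix" (3x3 intrinsics, pixels), "R" (3x3) and "t" (3): a world point X has camera coordinates R X + t. Camera axes: x right, y down, z forward; pixel columns grow to the right and rows downward; lengths in m; the calibration is good to about 2 mm. A picture is of the moment at which its call begins: read the wrist's pose just before it. camera_model takes no time and is no camera call; for the wrist camera it gives the pose at the moment of the call.
- env.hand_in(): hands the job in; it is judged then, once.
The state is a dict: "time_s": time; "qpos": joint angles; "dq": joint speeds; "tau": joint torques, N m; "ee_pos": TCP position; "tool_rot": TCP orientation; "force": force on the tool from outside, world axes, zero at the start; "torque": the same for the moment, N m; "width": finger opening in m; "finger_force": force on a finger pad.
Only numpy, scipy, OpenCV 4.12 (cv2) and the standard library are available. Lean on these libraries where they do the work, as an engineer would, in place of code of your own. Each camera call takes 0.05 s, during which the arm holds its last target. There are 200 camera calls.

## Working session

There is one attempt and no reset: what is moved stays moved. The work goes in short steps, Python scripts to look and compute and a shell command to move; the robot and the scene stay as the last step left them, time stands still between calls to the robot, and variables do not carry over. Pictures are saved under pics/ and viewed, at most 10 in all, crops included, and the job is handed in when it is done.

```bash
ls; mkdir -p pics; python3 - <<'E'
from station import env
import cv2,numpy as np
s=env.get_state();print(s)
for n in("top","side"):
    p,d=env.camera(n);m=env.camera_model(n)
    cv2.imwrite(f"pics/{n}0.png",p[:,:,::-1]);np.savez(f"{n}0.npz",p=p,d=d,K=m["camera_matrix"],R=m["R"],t=m["t"]);print(n,m)
E
```

```text
pics
{'time_s': 0.0, 'qpos': array([60.84181846, 27.37734379,  1.28131052, 89.18007267, -0.66038378,
       63.55928612, -4.76469527]), 'dq': array([-0.01362618,  0.08771297,  0.05659367,  0.06654238, -0.03254844,
        0.00954732, -0.05010329]), 'tau': array([-4.90156999e-04, -5.96455801e+01,  1.60725642e+00, -2.81198180e+01,
        1.23822250e-02,  9.29090835e-03,  5.05998980e-05]), 'ee_pos': array([ 0.26307432, -0.62090376,  0.20679513]), 'tool_rot': array([-1.79890909e+02,  7.51781385e-03,  2.29604662e+01]), 'force': array([-0.97710577,  0.14024847, -0.73599495]), 'torque': array([-0.02267473,  0.01407983,  0.00725803]), 'finger_force': 0.0, 'width': 0.08513445161390311}
top {'camera_matrix': array([[504.03436876,   0.        , 321.24910053],
       [  0.        , 504.03436876, 244.68410086],
       [  0.        ,   0.        ,   1.        ]]), 'R': array([[ 0.02077514, -0.99965971, -0.01577548],
       [-0.98462657, -0.01772045, -0.17377143],
       [ 0.17343275,  0.01914308, -0.98465965]]), 't': array([-0.00383635,  0.50395928,  1.19166188])}
side {'camera_matrix': array([[443.13478155,   0.        , 318.71089843],
       [  0.        , 443.13478155, 238.2781272 ],
       [  0.        ,   0.        ,   1.        ]]), 'R': array([[-0.77295195, -0.634452  , -0.00399165],
       [-0.3269589 ,  0.40370945, -0.85446858],
       [ 0.54373077, -0.65915805, -0.51948774]]), 't': array([0.37157289, 0.23631602, 0.76268805])}
```

View pics/top0.png

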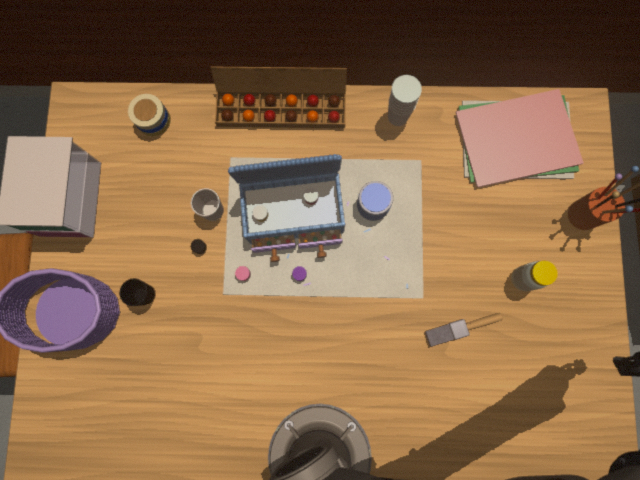

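View pics/side0.png

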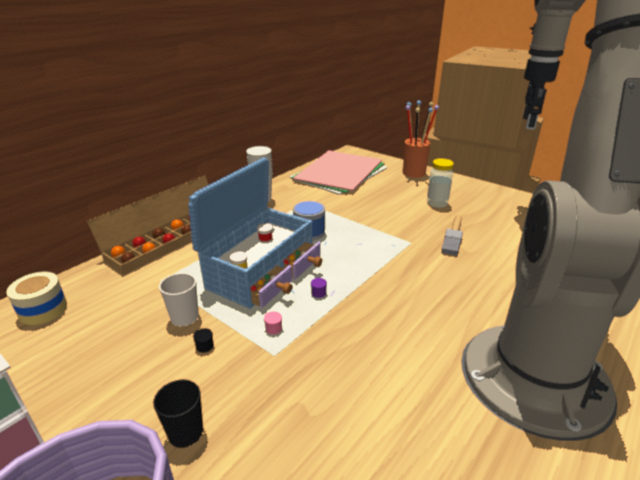

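Top view: the blue box is at about (292,210) with its lid open at the back, edge near (287,165). The knobs are at (275,256) and (321,252), and the white caps inside are at (260,213) and (311,197). The look-alike pots are pink (243,273), purple (299,273) and black (198,247), all outside the box and close in front of it, so I'll leave them alone. The pots meant are the two inside. Next is one enlarged crop for measuring.

```bash
cat > h.py <<'E'
import numpy as np
def load(n):
    z=np.load(n+"0.npz");return z
def ray(z,u,v):
    c=-z["R"].T@z["t"];d=z["R"].T@np.linalg.inv(z["K"])@np.array([u,v,1.]);return c,d
def plane(z,u,v,h):
    c,d=ray(z,u,v);return c+d*(h-c[2])/d[2]
def dep(z,u,v):
    c,d=ray(z,u,v);return c+d*z["d"][v,u]
def two(z1,p1,z2,p2):
    c1,d1=ray(z1,*p1);c2,d2=ray(z2,*p2)
    s=np.linalg.lstsq(np.c_[d1,-d2],c2-c1,rcond=None)[0];a=c1+d1*s[0];b=c2+d2*s[1];return (a+b)/2,np.linalg.norm(a-b)
def proj(z,X):
    q=z["K"]@(z["R"]@np.array(X)+z["t"]);return q[:2]/q[2]
E
python3 - <<'E'
import cv2
a=cv2.imread("pics/top0.png")[150:290,225:360];b=cv2.imread("pics/side0.png")[155:345,180:340]
a=cv2.resize(a,(400,415),interpolation=cv2.INTER_CUBIC);b=cv2.resize(b,(400,475),interpolation=cv2.INTER_CUBIC)
a=cv2.copyMakeBorder(a,0,60,0,0,cv2.BORDER_CONSTANT)
cv2.imwrite("pics/crop.png",cv2.hconcat([a,b]))
E
```

```text
(no output)
```

View pics/crop.png

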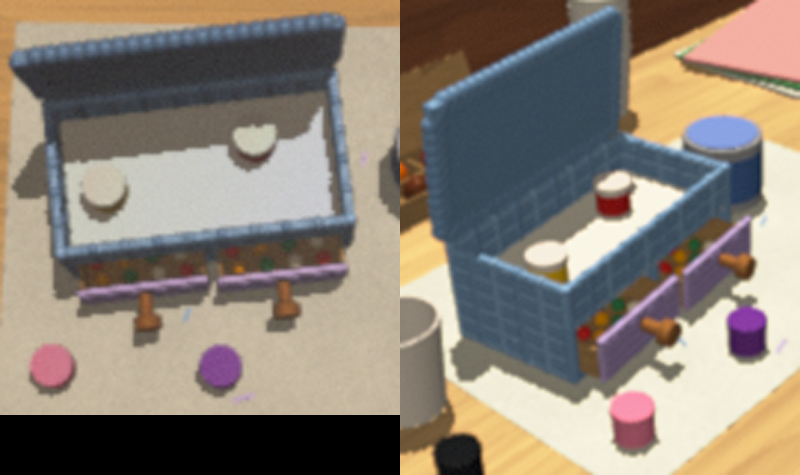

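```bash
python3 - <<'E'
from h import *
T,S=load("top"),load("side")
pts=dict(rimFL=((62,257),(568,290)),rimFR=((350,233),(728,172)),knobL=((147,325),(670,330)),knobR=((286,308),(743,265)),lidL=((15,62),(432,103)),lidR=((343,22),(614,12)),drL=((80,293),(602,345)),drR=((346,268),(749,222)),pink=((52,362),(632,407)),purple=((220,364),(748,322)),capY=((104,183),(545,252)),capR=((254,135),(614,182)))
f=lambda p:(225+(p[0])/2.963,150+p[1]/2.963)
g=lambda p:(180+(p[0]-400)/2.5,155+p[1]/2.5)
for k,(a,b) in pts.items():
    X,e=two(T,f(a),S,g(b));u,v=map(int,map(round,f(a)));print(k,X.round(4),"gap",round(e,4),"depth",dep(T,u,v).round(3))
for k,a,h in(("rimFL",(62,252),.095),("rimFR",(350,228),.095),("rimBR",(330,75),.095),("pink",(52,362),.03),("knobL",(147,322),.045),("knobR",(286,305),.045)): print(k,plane(T,*f(a),h).round(4))
E
```

```text
rimFL [0.5114 0.1837 0.0923] gap 0.0001 depth [0.511 0.184 0.091]
rimFR [ 0.5373 -0.0449  0.0891] gap 0.004 depth [ 0.544 -0.047  0.044]
knobL [0.4653 0.1196 0.037 ] gap 0.001 depth [0.464 0.118 0.044]
knobR [0.482  0.0046 0.0342] gap 0.0013 depth [0.481 0.004 0.045]
lidL [0.6289 0.2013 0.2261] gap 0.0006 depth [0.63  0.202 0.223]
lidR [ 0.6668 -0.0348  0.219 ] gap 0.0028 depth [ 0.666 -0.036  0.219]
drL [0.4894 0.1748 0.0434] gap 0.0028 depth [0.489 0.175 0.049]
drR [ 0.5151 -0.0445  0.0432] gap 0.0012 depth [ 0.515 -0.045  0.053]
pink [0.4337 0.1986 0.0252] gap 0.0026 depth [0.434 0.197 0.032]
purple [0.4342 0.0581 0.0243] gap 0.004 depth [0.435 0.06  0.029]
capY [0.5737 0.1532 0.0865] gap 0.0006 depth [0.573 0.153 0.09 ]
capR [0.6155 0.0322 0.0851] gap 0.0026 depth [0.615 0.032 0.088]
rimFL [0.5149 0.1834 0.095 ]
rimFR [ 0.5384 -0.0458  0.095 ]
rimBR [ 0.6651 -0.0279  0.095 ]
pink [0.4342 0.1986 0.03  ]
knobL [0.4671 0.1191 0.045 ]
knobR [0.4833 0.0048 0.045 ]
```

Two-view results (m):

| Item | Value |
|---|---|
| Box yaw | about 7.5° |
| Front middle | about (0.525, 0.069) |
| Knob faces | L (0.465, 0.119), R (0.482, 0.004), z about 0.035 |
| Drawers | about 23 mm out |
| Lid | about upright, edge at z about 0.225 |

Now I'll turn, shut the fingers and travel to in front of the right knob.

```bash
python3 -m pendant '{"travel":[[0,0,0],[0,0,0],[0,0,0],[0,0,0],[0.5,-0.75,0],[0.5,-0.75,0],[0.5,-0.75,0],[0.5,-0.75,0],[0.5,-0.75,0],[0.5,-0.75,0]],"yaw":[0.78,0.78,0.78,0.77,0,0,0,0,0,0]}' -1 20
python3 -m pendant '{"travel":[[0.5,-0.75,0],[0.5,-0.75,0],[0.4,-0.8,0],[0.2,-0.9,0],[0.2,-0.9,0],[0.2,-0.9,0],[0.2,-0.9,0],[0.2,-0.9,0],[0.2,-0.9,0],[0,0,0]],"yaw":[0,0,0,0,0,0,0,0,0,0]}'
```

```text
time_s: 0.93
ee_pos: [0.3594, -0.4257, 0.2075]
tool_rot: [-180.0, 0.0, 7.4]
force: [0.5, -0.6, 0.4]
width: 0.0002
finger_force: 0.0
time_s: 1.77
ee_pos: [0.423, -0.1016, 0.2079]
tool_rot: [-179.9, -0.0, 8.0]
force: [0.2, -0.3, -0.0]
width: -0.0003
finger_force: 0.0
```

```bash
python3 -m pendant '{"travel":[[0.25,-0.8,0],[0.25,-0.8,0],[0.25,-0.8,0],[0,0,0.9],[0,0,0.9],[0,0,0.9],[0,0,0.5],[0,0,0],[0,0,0]],"yaw":[0,0,0,0,0,0,0,0,0]}'
python3 - <<'E'
from station import env
import cv2
p,d=env.camera("side");q,_=env.camera("top")
print(env.get_state()["ee_pos"])
a=cv2.resize(p[200:320,200:360],(400,300),interpolation=cv2.INTER_CUBIC);b=cv2.resize(q[200:290,240:360],(400,300),interpolation=cv2.INTER_CUBIC)
cv2.imwrite("pics/pre.png",cv2.hconcat([a,b])[:,:,::-1])
E
```

```text
time_s: 2.52
ee_pos: [0.4391, -0.0097, 0.0793]
tool_rot: [-180.0, 0.2, 7.4]
force: [0.5, -0.4, 0.0]
width: 0.0001
finger_force: 0.0
[ 0.44107809 -0.0096364   0.08108773]
```

View pics/pre.png

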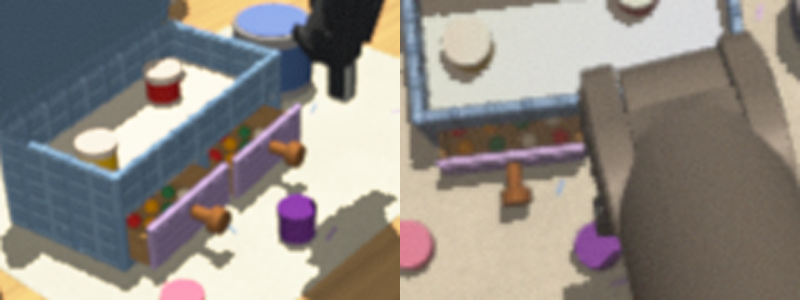

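The crop shows the shut fingers above and in front of the right knob (side crop knob at about (290,152), fingertips at (342,95)). The purple pot is clear. Lowering and starting the approach.

```bash
python3 -m pendant '{"travel":[[0,-0.25,0.5],[0,0,0.5],[0,0,0.47],[0.2,0,0],[0.2,0,0],[0,0,0]],"yaw":[0,0,0,0,0,0]}'
python3 -m pendant '{"travel":[[0.12,0,0],[0.12,0,0],[0.12,0,0],[0,0,0]],"yaw":[0,0,0,0]}'
```

```text
time_s: 3.12
ee_pos: [0.4587, 0.0029, 0.023]
tool_rot: [-180.0, -0.3, 7.4]
force: [1.1, 0.3, -0.5]
width: -0.0002
finger_force: 0.0
time_s: 3.45
ee_pos: [0.4707, 0.0043, 0.022]
tool_rot: [180.0, -0.1, 7.4]
force: [0.8, 0.3, 6.0]
width: -0.0002
finger_force: 2.7
```

```bash
python3 -m pendant '{"travel":[[0,0,-0.05],[0,0,0],[0,0,0]],"yaw":[0,0,0]}';python3 - <<'E'
from station import env
import cv2
p,d=env.camera("side");s=env.get_state();print(s["force"],s["torque"],s["ee_pos"])
cv2.imwrite("pics/push1.png",cv2.resize(p[200:320,200:360],(800,600),interpolation=cv2.INTER_CUBIC)[:,:,::-1])
E
```

```text
time_s: 3.7
ee_pos: [0.4685, 0.0041, 0.023]
tool_rot: [180.0, 0.0, 7.4]
force: [-0.3, 0.2, -0.7]
width: 0.0004
finger_force: 0.0
[ 0.28531486 -0.09368385  0.3291193 ] [ 0.00493537  0.00450479 -0.05329695] [0.46835414 0.0041459  0.02292326]
```

View pics/push1.png

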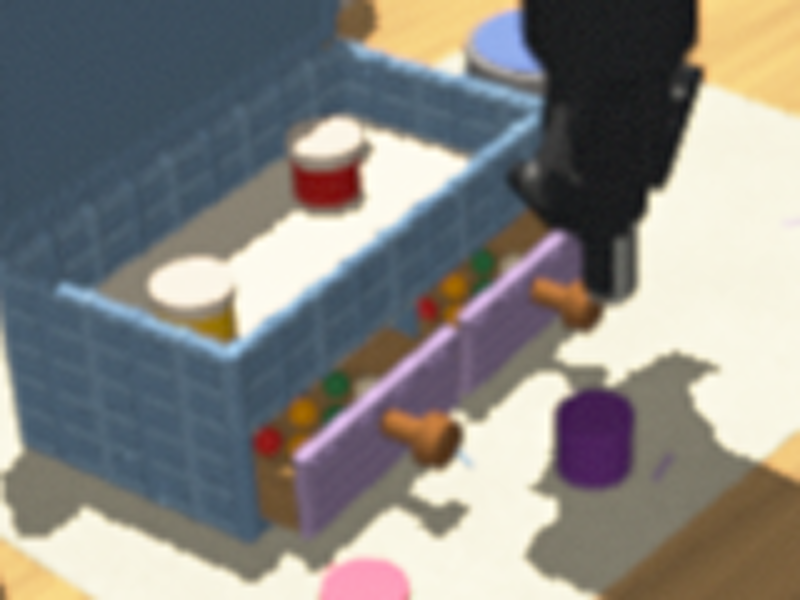

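The fingertips are at the right knob's face, about (600,295) in the crop, and the drawer has not moved yet. Continuing the push in small steps.

```bash
python3 -m pendant '{"travel":[[0.08,0,0],[0.08,0,0],[0.08,0,0],[0.08,0,0],[0.08,0,0],[0,0,0]],"yaw":[0,0,0,0,0,0]}'
python3 - <<'E'
from station import env
from h import *
import cv2
p,d=env.camera("side");s=env.get_state();print(s["force"],s["ee_pos"])
cv2.imwrite("pics/push2.png",cv2.resize(p[200:320,200:360],(800,600),interpolation=cv2.INTER_CUBIC)[:,:,::-1])
S=load("side");S={k:S[k] for k in S};S["d"]=d
# drawer fronts: lilac mask extents, points along front upper edge
hsv=cv2.cvtColor(p,cv2.COLOR_RGB2HSV)
m=cv2.inRange(hsv,(125,25,70),(165,130,255))
n,l,st,c=cv2.connectedComponentsWithStats(m)
for i in range(1,n):
    if st[i,4]>60: 
        ys,xs=np.where(l==i);P=np.array([dep(S,u,v) for u,v in zip(xs,ys)]);b=P@np.array([.991,.13,0]);print(st[i],np.median(P,0).round(3),"x_b",np.percentile(b,[10,50,90]).round(4))
E
```

```text
time_s: 4.25
ee_pos: [0.4856, 0.0065, 0.0231]
tool_rot: [-180.0, -0.1, 7.4]
force: [1.1, 0.1, -0.7]
width: -0.0002
finger_force: 0.0
[-1.50243665 -0.78520713  0.04269846] [0.48505474 0.00641958 0.02297317]
[259 248  52  60 834] [0.497 0.098 0.035] x_b [0.5036 0.5052 0.5087]
[310 278  17  20  73] [0.431 0.06  0.016] x_b [0.4209 0.4362 0.4516]
[   0  420  173   60 7342] [0.394 0.559 0.085] x_b [0.3973 0.4632 0.4904]
```

```bash
cat > chk.py <<'E'
from station import env
from h import *
import cv2
ex,ey=np.array([.991,.13,0]),np.array([-.13,.991,0])
def chk():
    p,d=env.camera("side");S=dict(load("side"));
    v,u=np.mgrid[0:480,0:640];q=np.stack([u,v,0*u+1],-1)@np.linalg.inv(S["K"]).T*d[...,None]
    P=(q-S["t"])@S["R"];hsv=cv2.cvtColor(p,cv2.COLOR_RGB2HSV)
    xb,yb,z=P@ex,P@ey,P[...,2]
    lil=cv2.inRange(hsv,(125,25,70),(165,130,255))>0;blu=cv2.inRange(hsv,(95,60,60),(122,200,255))>0
    near=(abs(xb-.53)<.06)&(d>0)
    for n,m in(("L",lil&(yb>.01)&(yb>.0)&(z>.01)&(z<.05)),):
        for name,lo,hi in(("right",-.12,-.003),("left",.005,.12)):
            k=m&near&(yb-0>lo+0.0)&(yb<hi)
    for name,lo,hi in(("right",-.12,-.005),("left",.005,.12)):
        y=yb-0.0  # box middle y_b = MID
        k=lil&near&(z>.01)&(z<.05)&(y-MID>lo)&(y-MID<hi)
        f=blu&near&(xb<.56)&(z>.058)&(z<.085)&(y-MID>lo)&(y-MID<hi)
        for w,mm in(("drawer",k),("front",f)):
            if mm.sum()>5:
                A=np.c_[yb[mm],np.ones(mm.sum())];print(name,w,mm.sum(),"x_b",np.median(xb[mm]).round(4))
    s=env.get_state();print("F",s["force"].round(1),"tcp xb",round(float(s["ee_pos"]@ex),4));return p
MID=float(np.array([.525,.069,0])@ey)
E
sed -i '/for n,m in/,/k=m&near/d' chk.py
python3 -c "
from chk import *
chk()"
```

```text
right drawer 254 x_b 0.5056
right front 167 x_b 0.5309
left drawer 506 x_b 0.5048
left front 403 x_b 0.5303
F [-0.1  0.5 -0.3] tcp xb 0.4811
```

View pics/push2.png

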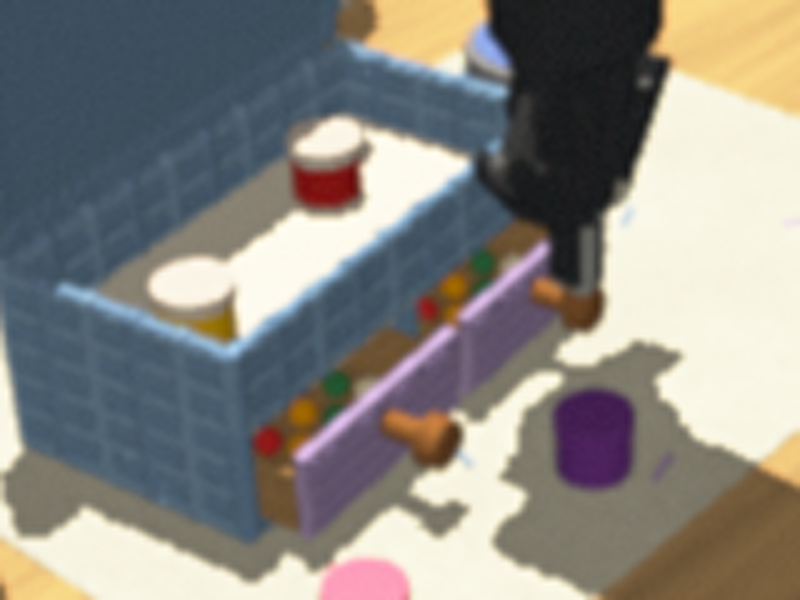

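```bash
python3 - <<'E'
from chk import *
S=load("side");s=env.get_state();X=s["ee_pos"]
c=lambda X:(((proj(S,X)-[200,200])*5).round(0))
print(X,"tcp",c(X),"z+.03",c(X+[0,0,.03]),"knob est",c([.482,.0045,.034]))
p,d=env.camera("side");S=dict(S);S["d"]=d
for u,v in((575,280),(575,260),(590,285),(585,305),(590,240),(565,300),(545,290)):print(u,v,dep(S,200+u//5,200+v//5).round(3),p[200+v//5,200+u//5])
E
```

```text
[0.48468238 0.00634089 0.02291159] tcp [578. 325.] z+.03 [577. 270.] knob est [585. 305.]
575 280 [0.477 0.017 0.056] [37 37 38]
575 260 [0.477 0.017 0.067] [32 33 34]
590 285 [0.472 0.013 0.053] [94 90 83]
585 305 [0.476 0.011 0.04 ] [95 61 33]
590 240 [0.472 0.013 0.077] [95 95 90]
565 300 [0.485 0.015 0.041] [101  65  34]
545 290 [0.501 0.01  0.037] [174 111  54]
```

The fingers are over the knob, not in front of it. Their visible ends sit about 25 mm higher than the reported TCP. I'll lift, back off and measure where the tip really is.

```bash
python3 -m pendant '{"travel":[[0,0,-0.5],[0,0,-0.5],[-0.5,0,0],[-0.5,0,0],[0,0,0],[0,0,0]],"yaw":[0,0,0,0,0,0]}'
python3 - <<'E'
from chk import *
S=dict(load("side"));p,d=env.camera("side");s=env.get_state();X=s["ee_pos"];S["d"]=d
v,u=np.mgrid[0:480,0:640];q=np.stack([u,v,0*u+1],-1)@np.linalg.inv(S["K"]).T*d[...,None];P=(q-S["t"])@S["R"]
m=(abs(P[...,0]-X[0])<.03)&(abs(P[...,1]-X[1])<.03)&(P[...,2]>.035)&(P[...,2]<.14)&(d>0)
Q=P[m];print("tcp",X,s["width"],"proj",proj(S,X));
for lo in np.arange(.03,.14,.01):
    k=Q[(Q[:,2]>lo)&(Q[:,2]<lo+.01)]
    if len(k):b=k-X;print(round(lo,2),len(k),"xb",(b@ex).min().round(3),(b@ex).max().round(3),"yb",(b@ey).min().round(3),(b@ey).max().round(3))
print("lowest",Q[Q[:,2].argsort()[:5]].round(3))
uu,vv=map(int,proj(S,X));cv2.imwrite("pics/tip.png",cv2.resize(p[vv-60:vv+40,uu-70:uu+70],(700,500),interpolation=cv2.INTER_CUBIC)[:,:,::-1])
E
```

```text
time_s: 4.9
ee_pos: [0.4439, 0.0007, 0.063]
tool_rot: [180.0, 0.0, 7.4]
force: [-0.1, -0.6, 0.2]
width: -0.0003
finger_force: 0.0
tcp [0.4450752  0.00103656 0.06318115] -0.0001153653606860141 proj [330.86686969 255.26412016]
0.08 12 xb -0.012 0.009 yb -0.003 0.009
0.09 37 xb -0.013 0.006 yb -0.007 0.015
0.1 49 xb -0.013 0.005 yb -0.006 0.018
0.11 47 xb -0.013 0.006 yb -0.006 0.016
0.12 26 xb -0.014 0.004 yb -0.01 0.015
0.13 69 xb -0.016 0.009 yb -0.026 0.031
lowest [[0.438 0.007 0.086]
 [0.435 0.006 0.086]
 [0.444 0.009 0.086]
 [0.442 0.008 0.087]
 [0.449 0.009 0.087]]
```

View pics/tip.png

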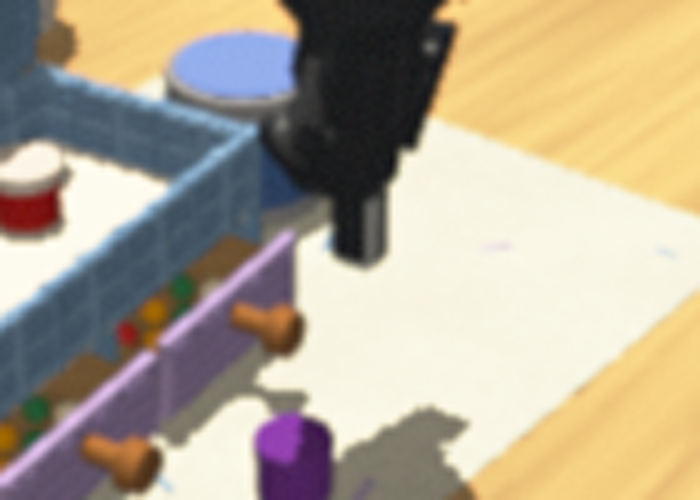

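The crop shows the tip really ends at z about 0.085 with the TCP at 0.063, so the usable finger ends 22 mm short of the TCP. I'll correct for that and go down so the tip is at about 28 mm, which means TCP z about 0.006.

```bash
python3 -m pendant '{"travel":[[-0.15,0,0.5],[0,0,0.5],[0,0,0.4],[0,0,0],[0,0,0]],"yaw":[0,0,0,0,0]}'
python3 -m pendant '{"travel":[[0.1,0,0],[0.1,0,0],[0.1,0,0],[0.1,0,0],[0.1,0,0],[0.1,0,0],[0.1,0,0],[0.1,0,0],[0.1,0,0],[0,0,0]],"yaw":[0,0,0,0,0,0,0,0,0,0]}'
python3 -c "
from chk import *
chk()"
```

```text
time_s: 5.37
ee_pos: [0.4391, 0.0006, 0.0066]
tool_rot: [-180.0, 0.1, 7.4]
force: [0.3, 0.4, 1.3]
width: -0.0001
finger_force: 0.0
time_s: 6.2
ee_pos: [0.4754, 0.0051, 0.007]
tool_rot: [-180.0, -0.0, 7.4]
force: [-0.0, -0.6, 0.0]
width: 0.0001
finger_force: 0.0
right drawer 250 x_b 0.5145
right front 204 x_b 0.531
left drawer 504 x_b 0.5049
left front 405 x_b 0.5303
F [ 0.4  0.3 -0.1] tcp xb 0.4716
```

The right drawer is moving: 9 mm so far, about 16 mm left.

```bash
python3 -m pendant '{"travel":[[0.08,0,0],[0.08,0,0],[0.08,0,0],[0.08,0,0],[0,0,0]],"yaw":[0,0,0,0,0]}'
python3 -c "
from chk import *
chk()"
python3 -m pendant '{"travel":[[0.04,0,0],[0,0,0]],"yaw":[0,0]}'
```

```text
time_s: 6.67
ee_pos: [0.4882, 0.0068, 0.007]
tool_rot: [-180.0, -0.0, 7.4]
force: [-0.2, 0.9, 1.2]
width: 0.0003
finger_force: 0.0
right drawer 214 x_b 0.5275
right front 121 x_b 0.5308
left drawer 501 x_b 0.5048
left front 401 x_b 0.5302
F [-0.5 -0.2  0.1] tcp xb 0.4847
time_s: 6.88
ee_pos: [0.4893, 0.0069, 0.0071]
tool_rot: [180.0, -0.0, 7.4]
force: [0.1, 0.6, 0.4]
width: 0.0003
finger_force: 0.2
```

```bash
for i in 1 2; do python3 -m pendant '{"travel":[[0.03,0,0],[0,0,0]],"yaw":[0,0]}' | egrep 'ee_pos|force'; done
python3 -c "
from chk import *
chk()"
```

```text
ee_pos: [0.4903, 0.007, 0.007]
force: [0.3, -0.0, 0.3]
finger_force: 0.4
ee_pos: [0.4915, 0.0071, 0.007]
force: [-1.0, -0.2, -1.3]
finger_force: 0.5
right drawer 206 x_b 0.5306
right front 116 x_b 0.5307
left drawer 504 x_b 0.5048
left front 396 x_b 0.5302
F [-1.  -0.4  0.8] tcp xb 0.488
```

```bash
for i in 1 2; do python3 -m pendant '{"travel":[[0.02,0,0],[0,0,0]],"yaw":[0,0]}' | egrep 'ee_pos|force'; done
```

```text
ee_pos: [0.4921, 0.0073, 0.007]
force: [-1.7, 0.5, 1.5]
finger_force: 0.9
ee_pos: [0.492, 0.0072, 0.0068]
force: [-4.6, -0.5, 2.7]
finger_force: 2.2
```

The right drawer hit its stop (TCP halted, force rising to about 5 N). Backing off, lifting over the purple pot and going to the left knob.

```bash
python3 -m pendant '{"travel":[[0.015,0,0],[-0.5,0,0],[-0.6,0,0],[0,0,-0.8],[0,0,-0.5],[0,-0.9,0],[0,-0.95,0],[0,-1,0],[0,0,0],[0,0,0]],"yaw":[0,0,0,0,0,0,0,0,0,0]}'
python3 -c "
from chk import *
chk();print(env.get_state()['ee_pos']@ey)"
```

```text
time_s: 8.43
ee_pos: [0.436, 0.118, 0.0596]
tool_rot: [-179.9, -0.2, 7.7]
force: [0.2, -1.1, 1.2]
width: 0.0
finger_force: 0.0
right drawer 29 x_b 0.5313
left drawer 504 x_b 0.5048
left front 380 x_b 0.5303
F [ 0.8 -0.5 -0.3] tcp xb 0.447
0.05807957160307597
```

```bash
python3 -m pendant '{"travel":[[0,0,0.5],[0,0,0.5],[0,0,0.31],[0,0,0],[0.1,0,0],[0.1,0,0],[0.1,0,0],[0.1,0,0],[0.1,0,0],[0,0,0]],"yaw":[0,0,0,0,0,0,0,0,0,0]}'
python3 -c "
from chk import *
chk()"
python3 -m pendant '{"travel":[[0.08,0,0],[0.08,0,0],[0.08,0,0],[0.08,0,0],[0,0,0]],"yaw":[0,0,0,0,0]}'
python3 -c "
from chk import *
chk()"
```

```text
time_s: 9.32
ee_pos: [0.4562, 0.1175, 0.007]
tool_rot: [-180.0, -0.1, 7.4]
force: [-0.2, 0.3, -0.4]
width: -0.0002
finger_force: 0.0
right front 31 x_b 0.531
left drawer 341 x_b 0.5102
left front 292 x_b 0.5301
F [-0.2 -0.9 -0.7] tcp xb 0.467
time_s: 9.78
ee_pos: [0.4686, 0.1192, 0.0066]
tool_rot: [-180.0, -0.0, 7.4]
force: [-0.0, 0.2, -0.1]
width: -0.0003
finger_force: 0.0
right drawer 49 x_b 0.5314
right front 85 x_b 0.5313
left drawer 325 x_b 0.5225
left front 207 x_b 0.5302
F [ 0.1 -0.5 -0.2] tcp xb 0.4797
```

About 8 mm left.

```bash
python3 -m pendant '{"travel":[[0.06,0,0],[0.06,0,0],[0.04,0,0],[0,0,0]],"yaw":[0,0,0,0]}'| egrep 'ee_pos|force'
for i in 1 2; do python3 -m pendant '{"travel":[[0.02,0,0],[0,0,0]],"yaw":[0,0]}' | egrep 'ee_pos|force'; done
python3 -c "
from chk import *
chk()"
```

```text
ee_pos: [0.4745, 0.12, 0.0066]
force: [0.1, 0.2, 0.6]
finger_force: 0.2
ee_pos: [0.4749, 0.12, 0.0066]
force: [-1.3, 0.3, 0.1]
finger_force: 0.4
ee_pos: [0.4757, 0.1201, 0.0066]
force: [-1.6, 0.5, 0.4]
finger_force: 0.6
right drawer 93 x_b 0.5313
right front 113 x_b 0.5311
left drawer 296 x_b 0.5296
left front 181 x_b 0.5301
F [-1.  -0.1 -0.4] tcp xb 0.487
```

```bash
for i in 1 2 3; do python3 -m pendant '{"travel":[[0.02,0,0],[0,0,0]],"yaw":[0,0]}' | egrep 'ee_pos|force'; done
```

```text
ee_pos: [0.4765, 0.1202, 0.0066]
force: [-2.1, 1.2, -0.9]
finger_force: 0.6
ee_pos: [0.4766, 0.1202, 0.0065]
force: [-3.2, 0.2, 1.8]
finger_force: 1.8
ee_pos: [0.4766, 0.1202, 0.0064]
force: [-5.8, 0.7, 4.1]
finger_force: 3.0
```

Both drawers are home. Now I'll back off, rise above the lid, pass over its middle and get behind it.

```bash
python3 -m pendant '{"travel":[[-0.4,0,0],[-0.4,0,0],[0,0,-0.95],[0,0,-0.95],[0,0,-0.95],[0,0,-0.95],[0,0,-0.95],[0,0,-0.95],[0,0,-0.8],[0,0,0]],"yaw":[0,0,0,0,0,0,0,0,0,0]}'
python3 - <<'E'
from chk import *
chk();s=env.get_state()["ee_pos"];print(s,"yb",s@ey)
p,d=env.camera("top");T=dict(load("top"));v,u=np.mgrid[0:480,0:640];q=np.stack([u,v,0*u+1],-1)@np.linalg.inv(T["K"]).T*d[...,None];P=(q-T["t"])@T["R"]
xb,yb,z=P@ex,P@ey,P[...,2]
m=(z>.2)&(z<.24)&(abs(yb)<.13)&(abs(xb-.66)<.06)
print("lid top n",m.sum(),"xb",np.percentile(xb[m],[2,50,98]),"yb",yb[m].min(),yb[m].max(),"z",np.percentile(z[m],[5,95]))
m=(abs(yb)<.1)&(xb>.69)&(xb<.95)&(d>0)
for a in np.arange(.69,.95,.03):
    k=m&(xb>a)&(xb<=a+.03);print(round(a,2),z[k].max().round(3) if k.any() else None)
E
```

```text
time_s: 11.88
ee_pos: [0.4506, 0.1176, 0.2738]
tool_rot: [-179.9, -0.8, 7.4]
force: [1.5, 0.6, 0.3]
width: -0.0
finger_force: 0.0
right drawer 316 x_b 0.5312
right front 303 x_b 0.531
left drawer 431 x_b 0.5306
left front 408 x_b 0.5303
F [-1.1 -0.8 -0.1] tcp xb 0.4605
[0.44929508 0.11697868 0.27063402] yb 0.05751751035917352
lid top n 823 xb [0.64772306 0.65230828 0.66163939] yb -0.12271291964798851 0.12550524277388428 z [0.20444556 0.23108505]
0.69 None
0.72 0.009
0.75 0.008
0.78 0.007
0.81 0.039
0.84 0.042
0.87 0.041
0.9 0.096
0.93 0.107
```

```bash
python3 -m pendant '{"travel":[[0.8,0.2,0],[0.8,0.2,0],[0.8,0.2,0],[0.8,0.2,0],[0.8,0.2,0],[0.8,0.2,0],[0.8,0.2,0],[0.76,0,0],[0,0,0],[0,0,0]],"yaw":[0,0,0,0,0,0,0,0,0,0]}'
python3 -c "
from chk import *
s=env.get_state()['ee_pos'];print(s@ex,s@ey)"
```

```text
time_s: 12.82
ee_pos: [0.706, 0.0934, 0.2631]
tool_rot: [-180.0, 0.2, 7.4]
force: [-0.6, -0.9, -0.6]
width: 0.0001
finger_force: 0.0
0.7117626848621802 0.0007659130057320827
```

```bash
python3 -m pendant '{"travel":[[0,0,0.6],[0,0,0.6],[0,0,0.5],[0,0,0.5],[0,0,0],[-0.3,0,0],[-0.3,0,0],[-0.2,0,0],[0,0,0],[0,0,0]],"yaw":[0,0,0,0,0,0,0,0,0,0]}'
python3 -m pendant '{"travel":[[-0.1,0,0],[-0.1,0,0],[-0.1,0,0],[-0.1,0,0],[0,0,0]],"yaw":[0,0,0,0,0]}'
python3 - <<'E'
from chk import *
p=chk();s=env.get_state()['ee_pos'];print(s@ex,s@ey,s)
cv2.imwrite("pics/lid1.png",cv2.resize(p[60:320,160:400],(554,600),interpolation=cv2.INTER_CUBIC)[:,:,::-1])
E
```

```text
time_s: 13.65
ee_pos: [0.6741, 0.0894, 0.1796]
tool_rot: [180.0, -0.1, 7.4]
force: [1.0, 0.1, 0.3]
width: 0.0002
finger_force: 0.0
time_s: 14.07
ee_pos: [0.6576, 0.0872, 0.1786]
tool_rot: [180.0, 0.0, 7.4]
force: [0.2, 1.5, 0.4]
width: -0.0001
finger_force: 0.0
right drawer 311 x_b 0.5313
right front 298 x_b 0.5311
left drawer 436 x_b 0.5304
left front 390 x_b 0.5302
F [ 0.3  0.2 -1. ] tcp xb 0.6632
0.6631599753878304 0.0009777396965168668 [0.65773466 0.08726866 0.1786071 ]
```

View pics/lid1.png

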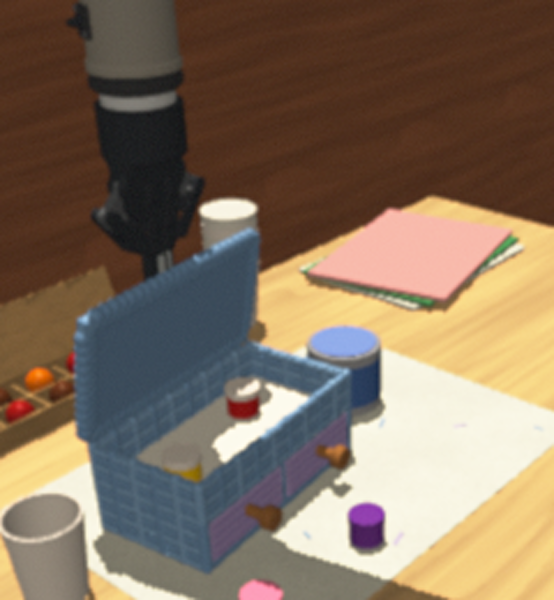

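The lid is tipping forward ahead of the fingers and both drawers are flush. Next I follow the arc about the hinge: forward, then increasingly down.

```bash
python3 -m pendant '{"travel":[[-0.2,0,0.03],[-0.2,0,0.04],[-0.22,0,0.07],[-0.22,0,0.08],[-0.2,0,0.11],[-0.2,0,0.11],[-0.18,0,0.14],[-0.18,0,0.14],[0,0,0]],"yaw":[0,0,0,0,0,0,0,0,0]}'
python3 -m pendant '{"travel":[[-0.15,0,0.17],[-0.15,0,0.17],[-0.12,0,0.19],[-0.12,0,0.2],[0,0,0]],"yaw":[0,0,0,0,0]}'
python3 -c "
from chk import *
chk();s=env.get_state()['ee_pos'];print(s@ex-.011-.6605,s@ey,s[2]+.022-.095)"
```

```text
time_s: 14.87
ee_pos: [0.5921, 0.0786, 0.1481]
tool_rot: [180.0, 0.2, 7.4]
force: [0.1, 0.1, 0.2]
width: -0.0002
finger_force: 0.0
time_s: 15.28
ee_pos: [0.5709, 0.0759, 0.1183]
tool_rot: [180.0, 0.2, 7.4]
force: [0.4, 0.0, 0.3]
width: -0.0
finger_force: 0.0
right drawer 316 x_b 0.5313
right front 305 x_b 0.5311
left drawer 436 x_b 0.5305
left front 399 x_b 0.5303
F [0.1 0.5 0.3] tcp xb 0.5766
-0.09492776123294144 0.0009721972667608403 0.04621921561434758
```

```bash
python3 -m pendant '{"travel":[[-0.09,0,0.2],[-0.08,0,0.2],[-0.05,0,0.18],[-0.04,0,0.15],[0,0,0]],"yaw":[0,0,0,0,0]}'
python3 - <<'E'
from chk import *
p=chk();s=env.get_state()['ee_pos'];print(s@ex-.011-.6605,s@ey,s[2]+.022)
cv2.imwrite("pics/lid2.png",cv2.resize(p[120:320,160:400],(720,600),interpolation=cv2.INTER_CUBIC)[:,:,::-1])
E
```

```text
time_s: 15.75
ee_pos: [0.5616, 0.0746, 0.0897]
tool_rot: [180.0, 0.2, 7.4]
force: [-0.1, 0.4, 0.3]
width: -0.0
finger_force: 0.0
right drawer 313 x_b 0.5311
right front 295 x_b 0.531
left drawer 432 x_b 0.5305
left front 411 x_b 0.5303
F [-0.4  0.4 -0.2] tcp xb 0.5667
-0.10480632784816957 0.0009756565500002683 0.11235622166500187
```

View pics/lid2.png

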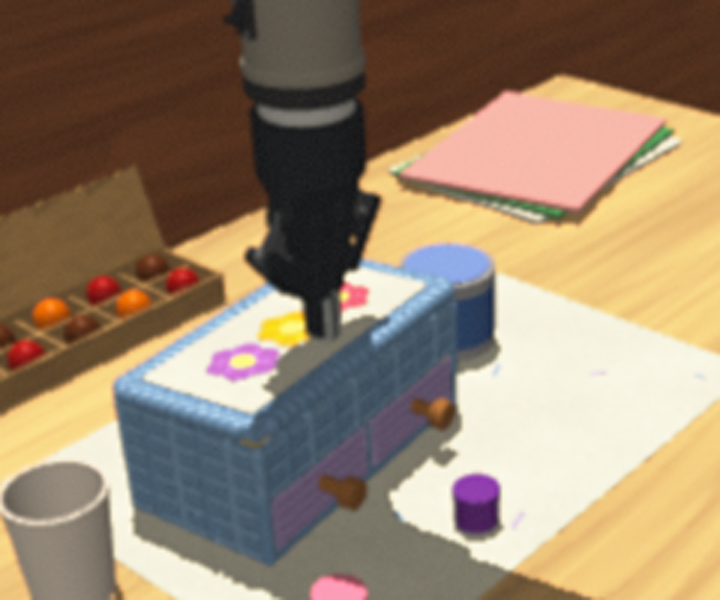

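The lid is almost shut, with a small gap at the front corner (crop about (255,440)). Pressing the last millimetres while watching the force.

```bash
for i in 1 2 3; do python3 -m pendant '{"travel":[[0,0,0.05],[0,0,0]],"yaw":[0,0]}' | egrep 'ee_pos|force'; done
```

```text
ee_pos: [0.5631, 0.075, 0.0893]
force: [1.4, 0.5, 0.3]
finger_force: 0.0
ee_pos: [0.5631, 0.075, 0.0873]
force: [0.7, -0.1, -0.5]
finger_force: 0.0
ee_pos: [0.563, 0.075, 0.0852]
force: [-0.1, 0.0, -1.0]
finger_force: 0.0
```

```bash
for i in 1 2; do python3 -m pendant '{"travel":[[0,0,0.03],[0,0,0]],"yaw":[0,0]}' | egrep 'ee_pos|force'; done
```

```text
ee_pos: [0.563, 0.075, 0.0841]
force: [-0.4, -0.1, -0.6]
finger_force: 0.0
ee_pos: [0.5631, 0.075, 0.0836]
force: [-2.3, -0.1, 6.3]
finger_force: 3.0
```

```bash
python3 -m pendant '{"travel":[[0,0,0.03],[0,0,0]],"yaw":[0,0]}' | egrep 'ee_pos|force'
python3 -m pendant '{"travel":[[0,0,-0.3],[0,0,-0.8],[0,0,-0.9],[0,0,-0.9],[-0.8,0,0],[-0.9,0,0],[-0.9,0,0],[0,0,0],[0,0,0]],"yaw":[0,0,0,0,0,0,0,0,0]}'
python3 - <<'E'
from chk import *
p=chk();q,d=env.camera("top")
T=load("top");v,u=np.mgrid[0:480,0:640];w=np.stack([u,v,0*u+1],-1)@np.linalg.inv(T["K"]).T*d[...,None];P=(w-T["t"])@T["R"]
xb,yb,z=P@ex-.5955,P@ey,P[...,2]
for a in(-.055,-.03,0,.03,.055):
  print(a,[np.median(z[(abs(xb-a)<.006)&(abs(yb-b)<.01)]).round(4) for b in(-.1,0,.1)])
a=cv2.resize(p[150:330,160:400],(400,300));b=cv2.resize(q[130:310,180:420],(400,300))
cv2.imwrite("pics/end.png",cv2.hconcat([a,b])[:,:,::-1])
E
```

```text
ee_pos: [0.5631, 0.075, 0.0835]
force: [-5.5, -1.2, 16.0]
finger_force: 7.8
time_s: 17.55
ee_pos: [0.4584, 0.061, 0.1982]
tool_rot: [179.9, -0.0, 7.4]
force: [0.7, -0.8, 0.1]
width: 0.0
finger_force: 0.0
right drawer 317 x_b 0.5313
right front 296 x_b 0.5309
left drawer 426 x_b 0.5306
left front 400 x_b 0.5302
F [ 1.4 -0.   0.4] tcp xb 0.464
-0.055 [np.float64(0.1075), np.float64(nan), np.float64(nan)]
-0.03 [np.float64(0.1068), np.float64(nan), np.float64(nan)]
0 [np.float64(0.1077), np.float64(nan), np.float64(nan)]
0.03 [np.float64(0.1069), np.float64(nan), np.float64(nan)]
0.055 [np.float64(0.1068), np.float64(0.1067), np.float64(0.1078)]
  return _methods._mean(a, axis=axis, dtype=dtype,
  ret = ret.dtype.type(ret / rcount)
```

View pics/end.png

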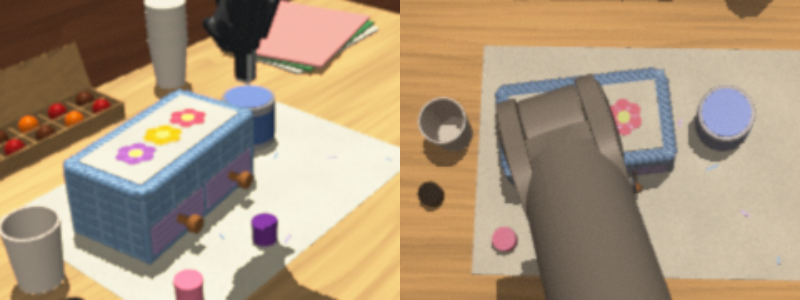

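The lid lies flat: its top is 107 mm high at both front and back. The drawers are flush, the box and its neighbours are where they were, and the robot is clear. Handing in.

```bash
python3 -c "
from station import env
print(env.hand_in())"
```

```text
the job is handed in; nothing more can be done
None
```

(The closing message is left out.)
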